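# Refit the turntable lock ring

## Task

Put the loose twelve-sided lock ring on the threaded stud of the turntable organiser and screw it down clockwise, counting the turns, until you feel it come firmly down on the white hub sleeve; do not overtighten it. Then unscrew it a quarter of a turn, so that the tray can spin freely, and let go. Leave the other things in the cupboard where they are.

Things in the scene. Friction and masses are not known exactly. Their poses are not given: they have to be found in the camera images.
- ring_center (a point): Centre (half-way up) of the loose lock ring: a grey plastic twelve-sided ring nut lying flat on the shelf, 46 mm across flats (47.6 over the corners), 28 mm tall, 34 mm bore, 40 to 85 g. Its z axis is its bore axis, up; a flat faces its +x and every 30 degrees from there. It goes on the stud this way up, at any yaw.
- ring_under (a point): Middle of the lock ring's underside, on its axis, 14 mm below its centre. In the bore four round lugs reach to 10.8 mm from the axis and run in the stud's thread; the lowest two lie 6 mm above the underside.
- stud_tip (a point): Top end of the fixed upright grey stud in the middle of the turntable organiser, on its axis, 80 mm above the shelf; z up. The smooth tip widens from 8 mm across to 20 mm across at 9 mm below. The ring dropped over it stops with its underside 15 to 28 mm below the tip, by its yaw, hanging on the thread, and cannot be pushed farther down without turning.
- thread_top (a point): Top of the stud's thread, on the axis, 13 mm below the tip; thread 29 mm across, right-hand, two starts: a clockwise turn (from above) lowers the ring 21 mm, or 3.34 mm per radian, with 2 mm play up and down. From where the ring was dropped any clockwise turning screws it on. It stays where it is left.
- tray_floor (a point): On the stud's axis, 15 mm above the shelf: floor of the grey spinning tray, 240 mm across, dividers to 30 mm and rim to 37 mm above the shelf. A smooth white hub sleeve, 41 mm across, fixed on the stud, stops the ring; its top is 40 to 47 mm above the shelf, not measured. Pressing down on it feels springy, 10 to 20 N per mm; turned on tight, force climbs 5 N per degree. A firm seat is 6 N or more; over 60 N is overtightened.
- scrub_brush: red plastic scrubbing brush, 190 x 55 mm, 70 mm tall with its bow handle, lying bristles down on the shelf; origin at the middle of its underside. A bystander
- spray_bottle: closed green spray bottle with a white trigger head, 76 mm across, 230 mm tall; origin at the middle of its underside. A bystander
- strainer: round stainless sink strainer, 82 mm across, 46 mm tall with its knob; origin at the middle of its underside. A bystander
- plug: black rubber sink plug, solid, 52 mm across, 28 mm tall; origin at the middle of its underside. A bystander
- dustpan: yellow dustpan, pan 200 x 220 mm, 45 mm tall, with a 130 mm handle towards its -x; origin under the middle of the pan. A bystander
- polish_tin: round metal tin, 42 mm across, 20 mm tall, standing in the tray of the organiser (tray floor 15 mm above the shelf); origin at the middle of its underside. A bystander
- soap_block: cream soap block, 60 x 36 x 20 mm, lying in the tray of the organiser; origin at the middle of its underside. A bystander

How it is judged:
On the way:
1. the ring, screwed on the stud, presses on the hub sleeve with at least 6 N (contact force between ring and sleeve_c0 above 6 N and horizontal distance between ring_under and stud_tip below 0.004 m), for 0.1 s.
At the end, for the whole second after the job is handed in: The ring hangs level and at rest on the stud's thread (centred within 4 mm, tilt under 0.12 rad), its underside 1.5 to 6.5 mm above the sleeve's top, as a quarter turn back gives (5.2 mm less the play). sleeve_c0 is the sleeve, its centre 19 mm below its top (distance between ring_under and sleeve_c0 between 0.0205 and 0.0255 m and horizontal distance between ring_under and stud_tip below 0.004 m and angle between ring_center's own z axis and vertical below 0.12 rad and linear speed of ring below 0.01 m/s); the robot touches nothing.
It fails at once if the ring is overtightened: it presses on the sleeve with more than 60 N (contact force between ring and sleeve_c0 above 60 N).
It fails at once if another thing in the cupboard is moved by more than 40 mm (distance of any of scrub_brush, spray_bottle, strainer, plug, dustpan, polish_tin, soap_block from where it was at the start of the episode above 0.04 m).
It also fails if it takes over 72 s, if anything falls off the work surface, if the arm or the gripper's body presses on something with over 40 N, if the wrist force passes 120 N, or if a joint passes its speed limit or range.

## Robot

A 6-joint arm with a two-finger parallel gripper is mounted at the origin on the work surface. World frame = base frame: x ahead of the robot, y to its left, z up, the work surface at z = 0. Lengths are in m, angles in rad, forces in N, time in s.
With the tool pointing down it reaches from about 0.325 to 0.85 m from the base axis. Payload 15.5 kg.
Tool frame: the origin (TCP) lies at the very end of the fingers, on their centre line; the grasp point (between the pads) lies 19 mm behind it; x points along the fingers, z is the direction in which the jaws open and shut, and the axes are right-handed (so a half turn about x gives the same grasp; the last joint's range is limited). The gripper opens to 91 mm and grips with 3 to 60 N. Pads are 32 mm wide; open, the fingers measure 118 mm over their backs; the gripper's body (76 mm by 178 mm) begins 60 mm behind the grasp point.
Start: joints at [1.228, 0.494, 1.345, -0, 1.302, -0.096], TCP at [0.153, 0.606, 0.192] pointing down, gripper open.
Joint ranges: [-2.91, 2.91], [-0.82, 2.16], [0.22, 2.67], [-1.22, 4.37], [0.12, 2.79], [-3.08, 3.08]. Speed limits (rad/s): [1.89, 1.89, 2.57, 3.01, 3.01, 3.01].

## Interface

Orientations are given as a unit quaternion [x, y, z, w].
In Python, from workcell import telemetry, viewer, workorder gives the robot as it stands.
- The arm moves only by the shell command python3 -m inch 'ROWS'. ROWS is JSON, a list of rows, each an object with "translation": the shift along the tool's x, y, z in m, a list of three; "rot": the turn, a rotation vector about the tool's x, y, z in degrees, a list of three; "hand": the closure in counts, from 0 (fully open) to 255 (shut). A call has 1 to 10 rows; each row shifts and turns the commanded pose from where the row before left it, along the tool's axes as they then stand; what a row does not reach is not made up. A row lasts 1/12 s, in which the tool goes at most 41.7 mm and 7.16 degrees, less where a joint would pass 70% of its speed; a pose out of reach is approached as far as the arm can. A call with a gripper value outside its range is refused whole. The fingers move at their own pace and stop on an object; the grip force is fixed at half the most. Time passes only in rows, so rows that do not move let the fingers close. It gives the time, the measured TCP pose, the force and the opening at its end, in the units of the state.
- telemetry.get_state(): the state, without advancing time (a new reading comes with each control period).
- viewer.capture(name): name is "scene" or "top"; returns (picture, depth): 480x640x3 uint8, red, green, blue; 480x640 float32, m along the optical axis (not along the pixel's ray), 0 where there is no reading.
- viewer.camera_model(name): a dict with "camera_matrix" (3x3 intrinsics, pixels), "origin" and "rotation" of the camera in the world. Camera axes: x right, y up, looking along -z (the intrinsics and any distortion apply to the point x, -y, -z); pixel columns grow to the right and rows downward; lengths in m; the calibration is good to about 2 mm. A picture is of the moment at which its call begins. camera_model takes no time and is no camera call.
- workorder.sign_off(): hands the job in, once; it reports no verdict.
The state is a dict: "time_s": time; "joint_positions": joint angles; "joint_vel": joint speeds; "tau": joint torques, N m; "eef_pos": TCP position; "ee_rot": TCP orientation; "force": force on the tool from outside, world axes, zero at the start; "moment": the same for the moment, N m; "gripper_width": finger opening in m.
Only numpy, scipy, OpenCV 4.12 (cv2) and the standard library are available. Lean on these libraries where they do the work, as an engineer would, in place of code of your own. Each camera call takes 0.05 s, during which the arm holds its last target.

## Working session

There is one attempt and no reset: what is moved stays moved. The work goes in short steps, Python scripts to look and compute and a shell command to move; the robot and the scene stay as the last step left them, time stands still between calls to the robot, and variables do not carry over. Pictures are saved under pics/ and viewed, and the job is handed in when it is done.

```bash
mkdir -p pics; ls; python3 - <<'E'
from workcell import telemetry, viewer
import cv2,numpy as np
print(telemetry.get_state())
for n in ("scene","top"):
    p,d=viewer.capture(n); cv2.imwrite(f"pics/{n}0.png",p[:,:,::-1]); np.savez(f"{n}0.npz",p=p,d=d)
    print(n,viewer.camera_model(n))
E
```

```text
pics
{'time_s': 0.0, 'joint_positions': array([ 1.22851132e+00,  4.94177934e-01,  1.34612186e+00,  2.91696397e-06,
        1.30248877e+00, -9.54660023e-02]), 'joint_vel': array([-0.00075429,  0.00181183, -0.00026202,  0.00053807, -0.00050193,
        0.00103119]), 'tau': array([-2.55345054e-03, -8.78767920e+01, -3.81860769e+01,  7.07150018e-02,
        5.27360290e-02, -8.58086423e-05]), 'eef_pos': array([0.15254164, 0.60568922, 0.19154468]), 'ee_rot': array([-0.4348749 ,  0.55810296,  0.43442273,  0.55738837]), 'force': array([-0.00307035, -0.37063584, -0.12394286]), 'moment': array([ 0.05028431, -0.02435204,  0.03655326]), 'gripper_width': 0.09114891368480012}
scene {'camera_matrix': array([[535.55304536,   0.        , 310.08854408],
       [  0.        , 535.55304536, 233.26240678],
       [  0.        ,   0.        ,   1.        ]]), 'origin': array([ 1.32485909, -0.22927358,  1.02842812]), 'rotation': array([0.26382342, 0.21427973, 0.58713807, 0.73467699])}
top {'camera_matrix': array([[580.46850613,   0.        , 327.63999348],
       [  0.        , 580.46850613, 238.37853419],
       [  0.        ,   0.        ,   1.        ]]), 'origin': array([ 0.3762483 , -0.06332963,  1.51635021]), 'rotation': array([ 0.03483609, -0.04270689, -0.70074928,  0.71127562])}
```

View pics/scene0.png

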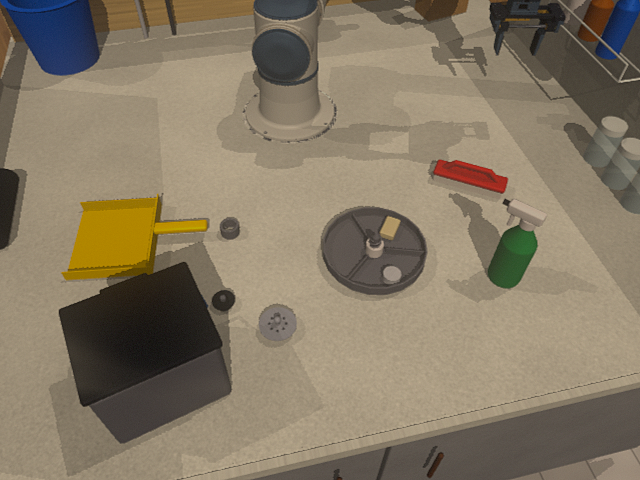

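View pics/top0.png

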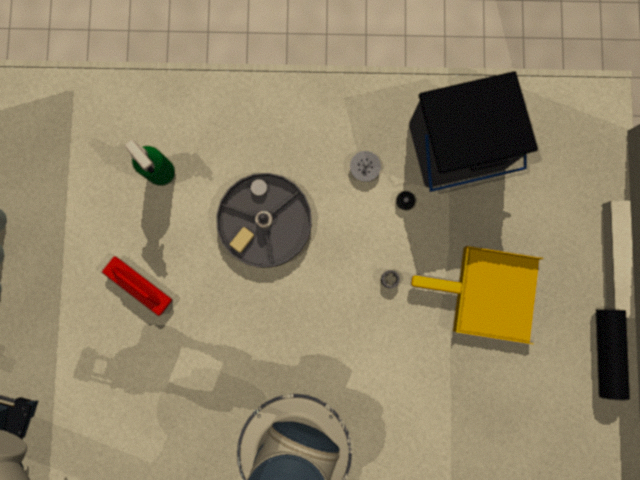

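The scene view shows the ring at about (230,228), beside the dustpan handle, and the stud at (374,238). In the top view they are at (390,279) and (264,218). I'll zoom in and measure.

```bash
cat > h.py <<'E'
import numpy as np,cv2
from scipy.spatial.transform import Rotation as R
from workcell import telemetry, viewer
def ray(n,u,v):
    m=viewer.camera_model(n);K=m["camera_matrix"]
    d=np.array([(u-K[0,2])/K[0,0],-(v-K[1,2])/K[1,1],-1.])
    return m["origin"],R.from_quat(m["rotation"]).apply(d)
def plane(n,u,v,z):
    o,d=ray(n,u,v); return o+d*(z-o[2])/d[2]
def pix(n,P):
    m=viewer.camera_model(n);K=m["camera_matrix"]
    c=R.from_quat(m["rotation"]).inv().apply(np.atleast_2d(P)-m["origin"])
    return np.c_[K[0,2]+K[0,0]*c[:,0]/-c[:,2],K[1,2]-K[1,1]*c[:,1]/-c[:,2]]
def cloud(n,d):
    m=viewer.camera_model(n);K=m["camera_matrix"]
    v,u=np.mgrid[:480,:640]
    c=np.stack([(u-K[0,2])/K[0,0]*d,-(v-K[1,2])/K[1,1]*d,-d],-1)
    return (R.from_quat(m["rotation"]).apply(c.reshape(-1,3))+m["origin"]).reshape(480,640,3)
E
python3 - <<'E'
from h import *
t=np.load("top0.npz");s=np.load("scene0.npz")
def crop(p,u,v,r,f): return cv2.resize(p[v-r:v+r,u-r:u+r,::-1],None,fx=f,fy=f,interpolation=cv2.INTER_CUBIC)
a=np.hstack([crop(t['p'],390,279,25,8),crop(s['p'],230,228,25,8)])
b=np.hstack([crop(t['p'],264,220,25,8),crop(s['p'],374,240,25,8)])
cv2.imwrite("pics/crop0.png",cv2.resize(np.vstack([a,b]),(600,600)))
for n,D,(u,v) in (("top",t,(390,279)),("scene",s,(230,228)),("top",t,(264,218)),("scene",s,(374,236))):
    C=cloud(n,D['d'])
    w=C[v-25:v+25,u-25:u+25].reshape(-1,3)
    print(n,plane(n,u,v,.028), "z pct",np.percentile(w[:,2],[1,20,50,80,95,99,100]).round(4))
    if D is t or 1:
        zlo,zhi=((.02,.045) if (v>270 or u<250 and n=="scene") else (.06,.1))
        k=w[(w[:,2]>zlo)&(w[:,2]<zhi)]
        print(len(k),k.mean(0).round(4),k.min(0).round(4),k.max(0).round(4))
E
```

```text
top [ 0.43807777 -0.24008113  0.028     ] z pct [-8.9000e-03 -3.8000e-03 -7.0000e-04  2.7000e-03  2.5500e-02  4.3300e-02
  1.5164e+00]
156 [ 0.4384 -0.2515  0.0293] [ 0.4175 -0.2998  0.02  ] [ 0.4615 -0.2173  0.0446]
scene [ 0.45205607 -0.24005534  0.028     ] z pct [-5.5000e-03 -2.3000e-03 -3.0000e-04  2.3000e-03  2.5800e-02  4.0800e-02
  1.0284e+00]
192 [ 0.4422 -0.2502  0.0282] [ 0.4153 -0.3005  0.02  ] [ 0.4665 -0.2187  0.045 ]
top [0.59078755 0.08659103 0.028     ] z pct [0.0059 0.0114 0.0147 0.0231 0.0464 0.0768 1.5164]
73 [0.5859 0.0871 0.0702] [0.5729 0.0753 0.0605] [0.5987 0.101  0.0858]
scene [0.55499437 0.0964176  0.028     ] z pct [0.0092 0.0131 0.0161 0.0322 0.0532 0.0749 1.0284]
86 [0.5924 0.0855 0.0693] [0.5774 0.0731 0.0602] [0.6044 0.1004 0.0812]
```

View pics/crop0.png

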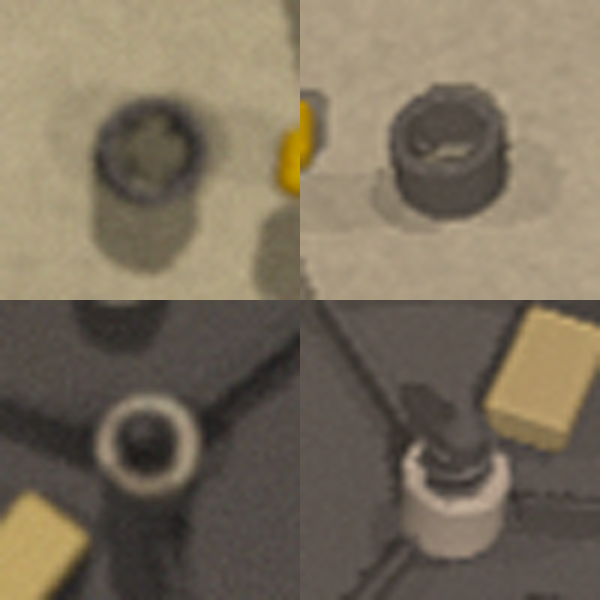

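```bash
python3 - <<'E'
from h import *
t=np.load("top0.npz");s=np.load("scene0.npz")
# sleeve mask
for n,D,(u,v) in (("top",t,(264,220)),("scene",s,(374,245))):
    hsv=cv2.cvtColor(D['p'],cv2.COLOR_RGB2HSV); r=16
    h=hsv[v-r:v+r,u-r:u+r]
    m=((h[...,2]>115)&(h[...,1]<75)).astype('u1')
    c=max(cv2.findContours(m,0,1)[0],key=cv2.contourArea)+np.array([u-r,v-r])
    e=cv2.fitEllipse(c); print(n,"sleeve",e, cv2.boundingRect(c), plane(n,*e[0],.043))
for n,D,(u,v) in (("top",t,(390,279)),("scene",s,(230,228))):
    C=cloud(n,D['d']); r=15
    g=cv2.cvtColor(D['p'],cv2.COLOR_RGB2GRAY)
    w=C[v-r:v+r,u-r:u+r]; m=((w[...,2]>.015)).astype('u1')
    c=max(cv2.findContours(m,0,1)[0],key=cv2.contourArea)+np.array([u-r,v-r])
    e=cv2.fitEllipse(c); print(n,"ring",e,cv2.boundingRect(c),plane(n,*e[0],.024))
    print(g[v-r:v+r,u-r:u+r][::2,::1] if n=="top" else "")
# check predicted pixels
print(pix("scene",[[.438,-.240,.028]]),pix("scene",[[.586,.087,.043],[.586,.087,.08]]),pix("top",[[.586,.087,.043],[.586,.087,.08]]))
# dustpan handle extents from depth, top
hsv=cv2.cvtColor(t['p'],cv2.COLOR_RGB2HSV); m=(hsv[...,0]>18)&(hsv[...,0]<30)&(hsv[...,1]>200)
C=cloud("top",t['d']); k=C[m]; k=k[k[:,1]>-.33]; print("handle",k.min(0),k.max(0),np.median(k,0))
E
```

```text
top sleeve ((263.3341369628906, 218.28610229492188), (15.085705757141113, 15.80441951751709), 94.9354248046875) (255, 211, 17, 16) [0.58785863 0.086763   0.043     ]
scene sleeve ((374.5559997558594, 246.18882751464844), (15.852945327758789, 22.959274291992188), 0.17102228105068207) (366, 239, 18, 19) [0.59647963 0.08374174 0.043     ]
top ring ((390.0356750488281, 278.5732421875), (17.301227569580078, 17.836563110351562), 87.27104187011719) (381, 270, 19, 18) [ 0.43934049 -0.24064525  0.024     ]
[[159 158 162 161 161 161 162 163 159 164 165 162 160 164 163 164 166 160
  161 156 156 161 160 159 160 158 161 163 160 166]
 [156 157 165 161 163 162 160 163 161 164 164 164 164 166 166 160 158 155
  158 160 155 161 158 161 155 156 156 159 166 166]
 [157 150 156 159 149 149 150 151 157 156 155 158 161 160 157 159 154 154
  151 148 152 157 155 157 154 158 157 160 161 161]
 [153 146 145 144 144 147 147 151 148 141 135 132 122 106 106 103 101 102
  111 112 122 130 136 144 154 159 159 160 162 154]
 [151 150 146 144 145 149 151 147 129 108  89  78  77  69  69  69  60  59
   65  69  84  94 113 1
[... 1017 characters left out ...]
6 158 161]
 [154 158 154 156 147 121  99  97 101  99 102 110 104 100  98 100 101 107
  106 101 100 102 113 141 160 157 160 158 160 162]
 [157 159 157 160 151 126 104  98 102  97  97  98 104  98 100 102 103 108
  108 106 100 107 127 145 161 157 158 154 159 160]]
scene ring ((229.23753356933594, 226.46754455566406), (16.882022857666016, 19.09923553466797), 77.21304321289062) (220, 218, 20, 18) [ 0.44320305 -0.24131253  0.024     ]

[[229.3087848 223.7618641]] [[374.57553036 242.54737092]
 [375.98141792 232.49490215]] [[263.22229458 219.00354394]
 [261.76427996 216.89020871]]
handle [ 0.3762483  -0.32997218  0.03433399] [ 0.84874556 -0.06332963  1.51635021] [ 0.43088879 -0.30934923  0.04436373]
```

```bash
cat >> h.py <<'E'
def delta(P,yaw=None,verbose=True):
    s=telemetry.get_state(); r=R.from_quat(s["ee_rot"]);M=r.as_matrix()
    print("t",round(s["time_s"],2),"pos",s["eef_pos"].round(4),"toolx",M[:,0].round(3),"jawyaw",round(np.degrees(np.arctan2(M[1,2],M[0,2])),1),"q",s["joint_positions"].round(3),"w",round(s["gripper_width"],4),"F",s["force"].round(2),"M",s["moment"].round(3))
    if P is not None: print("tool delta mm",(1000*r.inv().apply(np.array(P)-s["eef_pos"])).round(1))
    # rotvec (tool, deg) to be straight down with given jaw yaw
    y=np.arctan2(M[1,2],M[0,2]) if yaw is None else np.radians(yaw)
    z=np.array([np.cos(y),np.sin(y),0]);x=np.array([0,0,-1.]);T=np.c_[x,np.cross(z,x),z]
    print("tool rotvec deg",np.degrees((r.inv()*R.from_matrix(T)).as_rotvec()).round(2))
E
python3 - <<'E'
from h import *
delta([.42,.2,.19],0)
delta([.439,-.2405,.12],0)
E
```

```text
t 0.1 pos [0.1526 0.6057 0.1916] toolx [-0.    -0.001 -1.   ] jawyaw 75.9 q [ 1.228  0.494  1.346 -0.     1.303 -0.096] w 0.0912 F [-0.33  0.11 -0.22] M [-0.023  0.006 -0.011]
tool delta mm [   1.9 -358.4 -328.1]
tool rotvec deg [ 7.586e+01 -6.000e-02  4.000e-02]
t 0.1 pos [0.1526 0.6057 0.1916] toolx [-0.    -0.001 -1.   ] jawyaw 75.9 q [ 1.228  0.494  1.346 -0.     1.303 -0.096] w 0.0912 F [-0.33  0.11 -0.22] M [-0.023  0.006 -0.011]
tool delta mm [  72.4 -484.5 -750.5]
tool rotvec deg [ 7.586e+01 -6.000e-02  4.000e-02]
```

```bash
python3 -m inch '[{"translation":[0,-0.0275,-0.025],"rot":[0,0,0],"hand":0},{"translation":[0,-0.0275,-0.025],"rot":[0,0,0],"hand":0},{"translation":[0,-0.0275,-0.025],"rot":[0,0,0],"hand":0},{"translation":[0,-0.0275,-0.025],"rot":[0,0,0],"hand":0},{"translation":[0,-0.0275,-0.025],"rot":[0,0,0],"hand":0},{"translation":[0,-0.0275,-0.025],"rot":[0,0,0],"hand":0},{"translation":[0,-0.0275,-0.025],"rot":[0,0,0],"hand":0},{"translation":[0,-0.0275,-0.025],"rot":[0,0,0],"hand":0},{"translation":[0,-0.0275,-0.025],"rot":[0,0,0],"hand":0},{"translation":[0,-0.0275,-0.025],"rot":[0,0,0],"hand":0}]'
python3 -c "
from h import *
delta([.439,-.2405,.12],0)"
```

```text
time_s: 0.93
eef_pos: [0.3588, 0.2948, 0.1921]
ee_rot: [-0.435, 0.558, 0.435, 0.558]
force: [1.0, 0.2, -0.8]
gripper_width: 0.0915
t 0.93 pos [0.3588 0.2948 0.1921] toolx [-0. -0. -1.] jawyaw 75.9 q [ 0.559  0.269  1.725 -0.     1.148 -0.765] w 0.0915 F [ 1.04  0.24 -0.85] M [-0.015 -0.007 -0.012]
tool delta mm [  72.1 -208.5 -499.5]
tool rotvec deg [ 7.587e+01 -1.000e-02  0.000e+00]
```

```bash
python3 -m inch '[{"translation":[0.002,-0.0155,-0.037],"rot":[0,0,0],"hand":0},{"translation":[0.002,-0.0155,-0.037],"rot":[0,0,0],"hand":0},{"translation":[0.002,-0.0155,-0.037],"rot":[0,0,0],"hand":0},{"translation":[0.002,-0.0155,-0.037],"rot":[0,0,0],"hand":0},{"translation":[0.002,-0.0155,-0.037],"rot":[0,0,0],"hand":0},{"translation":[0.002,-0.0155,-0.037],"rot":[0,0,0],"hand":0},{"translation":[0.002,-0.0155,-0.037],"rot":[0,0,0],"hand":0},{"translation":[0.002,-0.0155,-0.037],"rot":[0,0,0],"hand":0},{"translation":[0.002,-0.0155,-0.037],"rot":[0,0,0],"hand":0},{"translation":[0.002,-0.0155,-0.037],"rot":[0,0,0],"hand":0}]' | head -3
python3 -m inch '[{"translation":[0.003,-0.0133,-0.032],"rot":[0,0,0],"hand":0},{"translation":[0.003,-0.0133,-0.032],"rot":[0,0,0],"hand":0},{"translation":[0.003,-0.0133,-0.032],"rot":[0,0,0],"hand":0},{"translation":[0.003,-0.0133,-0.032],"rot":[0,0,0],"hand":0},{"translation":[0,0,0],"rot":[7,0,0],"hand":0},{"translation":[0,0,0],"rot":[7,0,0],"hand":0},{"translation":[0,0,0],"rot":[7,0,0],"hand":0},{"translation":[0,0,0],"rot":[7,0,0],"hand":0},{"translation":[0,0,0],"rot":[7,0,0],"hand":0}]' | head -3
python3 -m inch '[{"translation":[0,0,0],"rot":[7,0,0],"hand":0},{"translation":[0,0,0],"rot":[7,0,0],"hand":0},{"translation":[0,0,0],"rot":[7,0,0],"hand":0},{"translation":[0,0,0],"rot":[7,0,0],"hand":0},{"translation":[0,0,0],"rot":[7,0,0],"hand":0},{"translation":[0,0,0],"rot":[5.9,0,0],"hand":0}]' | head -3
python3 -c "
from h import *
delta([.439,-.2405,.004],0)"
```

```text
time_s: 1.77
eef_pos: [0.4178, -0.1023, 0.172]
ee_rot: [-0.435, 0.558, 0.435, 0.558]
time_s: 2.52
eef_pos: [0.4383, -0.2373, 0.1599]
ee_rot: [-0.245, 0.664, 0.245, 0.663]
time_s: 3.02
eef_pos: [0.4383, -0.2372, 0.1599]
ee_rot: [0.003, 0.707, -0.002, 0.707]
t 3.02 pos [ 0.4383 -0.2372  0.1599] toolx [-0.  0. -1.] jawyaw -0.4 q [-0.616  0.356  1.693  0.     1.093 -0.609] w 0.0912 F [0.33 0.99 0.04] M [-0.104 -0.027  0.008]
tool delta mm [155.9  -3.4   0.8]
tool rotvec deg [-0.41 -0.03 -0.02]
```

```bash
python3 -m inch '[{"translation":[0.035,-0.001,0.0008],"rot":[0,0,0],"hand":0},{"translation":[0.035,-0.001,0],"rot":[0,0,0],"hand":0},{"translation":[0.035,-0.001,0],"rot":[0,0,0],"hand":0},{"translation":[0.025,0,0],"rot":[0,0,0],"hand":0},{"translation":[0.015,0,0],"rot":[0,0,0],"hand":0},{"translation":[0.010,0,0],"rot":[0,0,0],"hand":0}]' 
python3 - <<'E'
from h import *
delta([.439,-.2405,.004],0)
p,d=viewer.capture("scene"); cv2.imwrite("pics/s1.png",cv2.resize(p[178:278,170:290,::-1],None,fx=6,fy=6,interpolation=cv2.INTER_CUBIC))
E
```

```text
time_s: 3.52
eef_pos: [0.4384, -0.2397, 0.0031]
ee_rot: [0.001, 0.708, 0.0, 0.706]
force: [0.1, 0.4, -0.5]
gripper_width: 0.0912
t 3.52 pos [ 0.4384 -0.2397  0.0031] toolx [-0.002  0.002 -1.   ] jawyaw -0.0 q [-0.62   0.605  1.836 -0.     0.703 -0.619] w 0.0912 F [ 0.15  0.42 -0.51] M [-0.106  0.02  -0.006]
tool delta mm [-0.9 -0.8  0.6]
tool rotvec deg [-0.04 -0.13 -0.09]
```

View pics/s1.png

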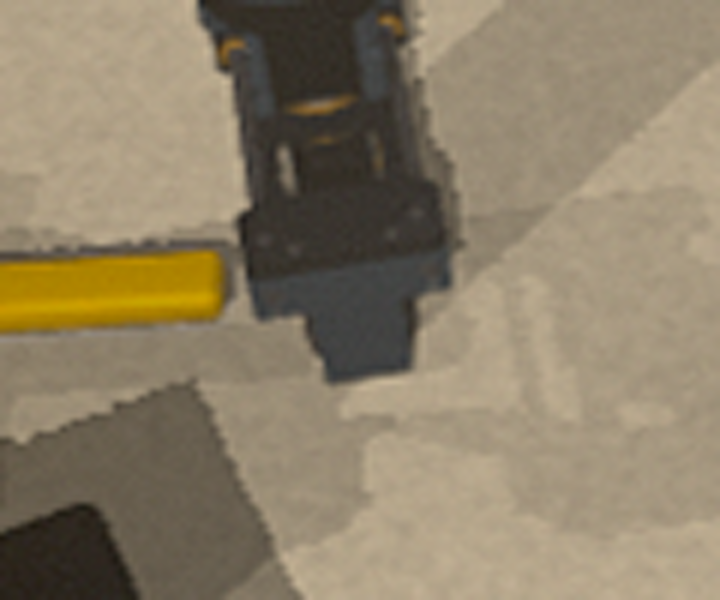

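The finger at crop (370,330) hides the ring, and the handle tip at (222,285) is clear of the hand. I'll close the gripper and lift.

```bash
python3 -m inch '[{"translation":[0,-0.0005,0],"rot":[0,0,0],"hand":255},{"translation":[0,0,0],"rot":[0,0,0],"hand":255},{"translation":[0,0,0],"rot":[0,0,0],"hand":255},{"translation":[0,0,0],"rot":[0,0,0],"hand":255},{"translation":[0,0,0],"rot":[0,0,0],"hand":255},{"translation":[0,0,0],"rot":[0,0,0],"hand":255}]' 
python3 - <<'E'
from h import *
delta([.5875,.0865,.11],None)
E
```

```text
time_s: 4.07
eef_pos: [0.4396, -0.241, 0.0057]
ee_rot: [0.0, 0.707, -0.0, 0.707]
force: [-0.5, 0.1, 0.2]
gripper_width: 0.0544
t 4.07 pos [ 0.4396 -0.241   0.0057] toolx [ 0.001 -0.001 -1.   ] jawyaw -0.0 q [-0.621  0.601  1.834 -0.     0.706 -0.62 ] w 0.0544 F [-0.46  0.08  0.18] M [-0.102  0.044 -0.029]
tool delta mm [-104.4  327.5  147.8]
tool rotvec deg [-0.    0.05  0.03]
```

```bash
python3 -m inch '[{"translation":[0,0,0],"rot":[0,0,0],"hand":255},{"translation":[0,0,0],"rot":[0,0,0],"hand":255},{"translation":[0,0,0],"rot":[0,0,0],"hand":255},{"translation":[0,0,0],"rot":[0,0,0],"hand":255}]' ; python3 -c "
from h import *
delta(None)"
```

```text
time_s: 4.4
eef_pos: [0.4397, -0.2413, 0.0064]
ee_rot: [-0.0, 0.707, -0.001, 0.708]
force: [-4.9, 0.9, 27.8]
gripper_width: 0.0274
t 4.4 pos [ 0.4397 -0.2413  0.0064] toolx [ 0.001 -0.001 -1.   ] jawyaw -0.0 q [-0.621  0.599  1.833 -0.     0.707 -0.62 ] w 0.0274 F [-4.92  0.88 27.75] M [0.049 1.021 0.032]
tool rotvec deg [-0.    0.07  0.07]
```

```bash
python3 - <<'E'
from h import *
a=[]
for n,(u,v) in (("scene",(230,228)),("top",(390,279))):
    p,d=viewer.capture(n); a.append(cv2.resize(p[v-40:v+40,u-40:u+40,::-1],None,fx=5,fy=5,interpolation=cv2.INTER_CUBIC))
cv2.imwrite("pics/s2.png",np.hstack(a))
E
```

```text
(no output)
```

View pics/s2.png

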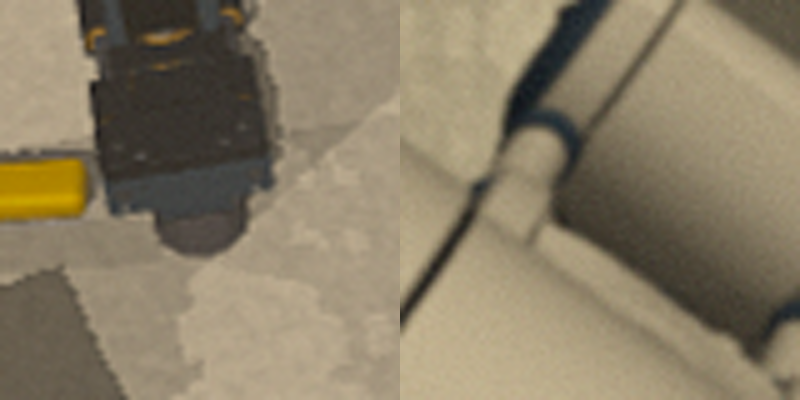

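```bash
python3 - <<'E'
from h import *
delta(None)
p,d=viewer.capture("scene"); C=cloud("scene",d)
for v in range(210,244,2): print(v,[tuple((C[v,u]*1000).round().astype(int)) for u in (224,229,234)], p[v,229])
E
```

```text
t 4.5 pos [ 0.44   -0.2414  0.0063] toolx [ 0.002 -0.001 -1.   ] jawyaw -0.0 q [-0.621  0.6    1.833 -0.     0.707 -0.62 ] w 0.0197 F [-1.26  0.14 21.3 ] M [-0.031  0.303  0.011]
tool rotvec deg [-0.    0.1   0.08]
210 [(np.int64(502), np.int64(-245), np.int64(149)), (np.int64(504), np.int64(-234), np.int64(148)), (np.int64(506), np.int64(-224), np.int64(148))] [56 49 43]
212 [(np.int64(504), np.int64(-246), np.int64(145)), (np.int64(512), np.int64(-235), np.int64(150)), (np.int64(510), np.int64(-224), np.int64(146))] [56 53 47]
214 [(np.int64(513), np.int64(-247), np.int64(148)), (np.int64(517), np.int64(-236), np.int64(149)), (np.int64(521), np.int64(-225), np.int64(151))] [57 51 45]
216 [(np.int64(519), np.int64(-247), np.int64(148)), (np.int64(521), np.int64(-237), np.int64(147)), (np.int64(526), np.int64(-226), np.int64(150))] [54 50 43]
218 [(np.int64(526), np.int64(-248), np.int64(149)), (np.int64(530), np.int64(-237), np.int64(150)), (np.int64(529), np.int64(-227), np.int64(147))] [60 55 50]
220 [(np.int64(530), np.int64(-249), np.int64(147)), (np.int64(531), np.int64(-238), 
[... 1115 characters left out ...]
p.int64(21)), (np.int64(459), np.int64(-233), np.int64(12))] [82 77 69]
236 [(np.int64(456), np.int64(-258), np.int64(7)), (np.int64(464), np.int64(-246), np.int64(12)), (np.int64(461), np.int64(-234), np.int64(6))] [83 76 70]
238 [(np.int64(457), np.int64(-259), np.int64(1)), (np.int64(461), np.int64(-247), np.int64(2)), (np.int64(461), np.int64(-235), np.int64(-1))] [84 78 70]
240 [(np.int64(460), np.int64(-260), np.int64(-4)), (np.int64(465), np.int64(-248), np.int64(-1)), (np.int64(468), np.int64(-236), np.int64(-1))] [160 148 122]
242 [(np.int64(471), np.int64(-260), np.int64(1)), (np.int64(471), np.int64(-248), np.int64(-2)), (np.int64(474), np.int64(-236), np.int64(-1))] [167 151 128]
```

The depth shows the ring still on the shelf, with its front face at x≈0.461 and z from 0 to 26 mm. The fingers slid shut over the top of it, so the tips may sit higher than the TCP when open. I'll lift clear and measure the tip height.

```bash
python3 -m inch '[{"translation":[-0.02,0,0],"rot":[0,0,0],"hand":255},{"translation":[-0.03,0,0],"rot":[0,0,0],"hand":0},{"translation":[-0.03,0,0],"rot":[0,0,0],"hand":0},{"translation":[-0.02,0,0],"rot":[0,0,0],"hand":0},{"translation":[0,0,0],"rot":[0,0,0],"hand":0},{"translation":[0,0,0],"rot":[0,0,0],"hand":0},{"translation":[0,0,0],"rot":[0,0,0],"hand":0},{"translation":[0,0,0],"rot":[0,0,0],"hand":0}]' 
python3 - <<'E'
from h import *
delta(None)
p,d=viewer.capture("scene"); C=cloud("scene",d); np.savez("s3.npz",p=p,d=d)
cv2.imwrite("pics/s3.png",cv2.resize(p[158:278,170:290,::-1],None,fx=5,fy=5,interpolation=cv2.INTER_CUBIC))
for v in range(190,244,2): print(v,[(C[v,u]*1000).round().astype(int).tolist() for u in (226,231,236)])
E
```

```text
time_s: 5.22
eef_pos: [0.4388, -0.2404, 0.1042]
ee_rot: [0.001, 0.708, 0.0, 0.707]
force: [0.5, -0.2, 0.2]
gripper_width: 0.0528
t 5.22 pos [ 0.4388 -0.2404  0.1042] toolx [-0.001  0.001 -1.   ] jawyaw -0.0 q [-0.621  0.437  1.752  0.     0.955 -0.62 ] w 0.0528 F [ 0.54 -0.17  0.17] M [-0.11   0.105  0.002]
tool rotvec deg [-0.   -0.08 -0.06]
190 [[527, -233, 234], [527, -223, 232], [525, -213, 227]]
192 [[527, -234, 228], [520, -223, 219], [522, -213, 219]]
194 [[520, -234, 215], [524, -224, 217], [520, -214, 211]]
196 [[522, -235, 211], [520, -225, 207], [520, -215, 205]]
198 [[478, -236, 161], [474, -225, 154], [326, -212, -1]]
200 [[473, -237, 149], [474, -226, 147], [337, -213, 3]]
202 [[477, -238, 146], [477, -227, 145], [342, -214, 0]]
204 [[476, -239, 139], [471, -228, 132], [350, -215, 1]]
206 [[472, -240, 129], [471, -228, 125], [356, -216, 0]]
208 [[356, -242, -1], [361, -229, 1], [364, -217, 1]]
210 [[1325, -229, 1028], [367, -230, 0], [369, -217, -1]]
212 [[371, -244, 0], [375, -231, 1], [379, -218, 2]]
214 [[379, -244, 0], [382, -232, 1], [380, -219, -4]]
216 [[383, -245, -2], [390, -233, 2], [391, -220, 1]]
218 [[389, -246, -4], [419, -234, 27], [395, -221, -3]]
220 [[421, -247, 25], [421, -234, 22], [428, -222, 26]]
222 [[424, -247, 21], [426, -235, 20], [433, -223, 25]]
224 [[423, -248, 12], [422, -236, 9], [439, -224, 24]]
226 [[424, -249, 6], [423, -237, 1], [451, -225, 30]]
228 [[423, -250, -3], [428, -238, -1], [456, -226, 29]]
230 [[454, -250, 25], [459, -238, 28], [458, -227, 23]]
232 [[462, -251, 28], [464, -239, 26], [461, -227, 20]]
234 [[461, -252, 19], [464, -240, 20], [459, -228, 9]]
236 [[457, -253, 7], [461, -241, 8], [461, -229, 5]]
238 [[458, -254, 1], [465, -242, 5], [463, -230, -1]]
240 [[466, -255, 3], [467, -243, 1], [469, -231, -1]]
242 [[471, -256, 0], [473, -244, 0], [473, -232, -4]]
```

View pics/s3.png

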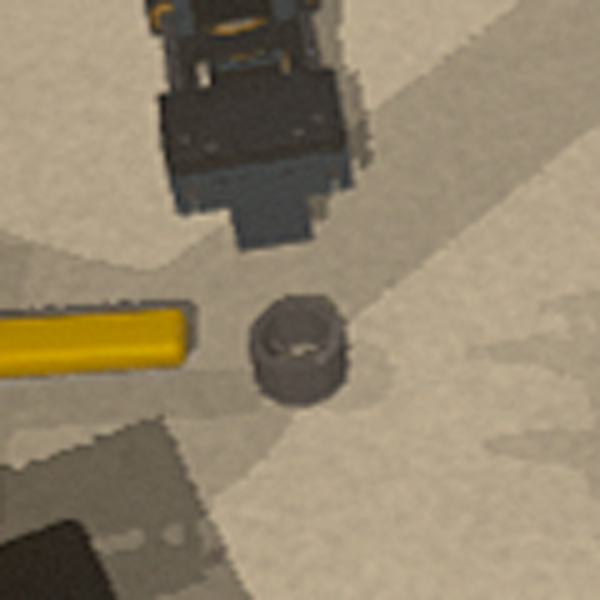

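```bash
python3 -m inch '[{"translation":[0,0,0],"rot":[0,0,0],"hand":0},{"translation":[0,0,0],"rot":[0,0,0],"hand":0},{"translation":[0,0,0],"rot":[0,0,0],"hand":0},{"translation":[0,0,0],"rot":[0,0,0],"hand":0}]' 
python3 - <<'E'
from h import *
delta([.439,-.2405,.01],0)
p,d=viewer.capture("scene"); C=cloud("scene",d)
s=telemetry.get_state()["eef_pos"]
w=C[(abs(C[...,0]-s[0]-.055)<.03)&(abs(C[...,1]-s[1])<.012)&(C[...,2]>.04)]
print(len(w),w[:,2].min(), np.sort(w[:,2])[:30].round(4))
print(np.c_[w[np.argsort(w[:,2])[:15]]].round(4))
# same for ring now
r=C[(abs(C[...,0]-.44)<.04)&(abs(C[...,1]+.24)<.035)&(C[...,2]>.02)&(C[...,2]<.036)]
print("ring top",r.mean(0),r.min(0),r.max(0))
E
```

```text
time_s: 5.6
eef_pos: [0.4392, -0.2408, 0.1049]
ee_rot: [0.0, 0.707, -0.0, 0.707]
force: [-0.1, -0.3, -0.3]
gripper_width: 0.0831
t 5.6 pos [ 0.4392 -0.2408  0.1049] toolx [-0.  0. -1.] jawyaw -0.0 q [-0.621  0.436  1.751 -0.     0.955 -0.62 ] w 0.0831 F [-0.14 -0.27 -0.28] M [-0.115  0.044 -0.035]
tool delta mm [94.9  0.2 -0.2]
tool rotvec deg [-0.04 -0.02 -0.01]
1682 0.12624135392393165 [0.1262 0.1275 0.1279 0.1285 0.1287 0.1295 0.1299 0.1314 0.1319 0.1319
 0.132  0.1321 0.1322 0.1328 0.1328 0.1332 0.1333 0.1339 0.1343 0.1344
 0.1349 0.1349 0.1357 0.1358 0.136  0.136  0.138  0.138  0.138  0.1382]
[[ 0.4873 -0.2463  0.1262]
 [ 0.4879 -0.2349  0.1275]
 [ 0.4883 -0.2485  0.1279]
 [ 0.4894 -0.2326  0.1285]
 [ 0.4885 -0.2507  0.1287]
 [ 0.4893 -0.2371  0.1295]
 [ 0.4887 -0.2415  0.1299]
 [ 0.4886 -0.2481  0.1314]
 [ 0.4895 -0.2322  0.1319]
 [ 0.491  -0.2392  0.1319]
 [ 0.4901 -0.2436  0.132 ]
 [ 0.4892 -0.2344  0.1321]
 [ 0.4903 -0.23    0.1322]
 [ 0.4888 -0.2524  0.1328]
 [ 0.4893 -0.2502  0.1328]]
ring top [ 0.44207618 -0.24121021  0.02603073] [ 0.41506886 -0.26412728  0.02051462] [ 0.46514951 -0.21827252  0.03220679]
```

Both checks agree that the physical finger ends lie about 21 mm behind the reported TCP. That puts the tips at about z=0.126 with the TCP at 0.105. I'll go lower carefully and watch the force.

```bash
python3 -m inch '[{"translation":[0.035,0,0],"rot":[0,0,0],"hand":0},{"translation":[0.035,0,0],"rot":[0,0,0],"hand":0},{"translation":[0.024,0,0],"rot":[0,0,0],"hand":0},{"translation":[0.008,0,0],"rot":[0,0,0],"hand":0},{"translation":[0.004,0,0],"rot":[0,0,0],"hand":0},{"translation":[0.003,0,0],"rot":[0,0,0],"hand":0},{"translation":[0.003,0,0],"rot":[0,0,0],"hand":0},{"translation":[0,0,0],"rot":[0,0,0],"hand":0}]' ; python3 -c "
from h import *
delta([.439,-.2405,-.015],0)"
```

```text
time_s: 6.32
eef_pos: [0.4399, -0.2412, -0.0062]
ee_rot: [-0.0, 0.707, -0.001, 0.708]
force: [-0.5, 0.5, 0.1]
gripper_width: 0.0912
t 6.32 pos [ 0.4399 -0.2412 -0.0062] toolx [ 0.001 -0.001 -1.   ] jawyaw -0.0 q [-0.621  0.622  1.84  -0.     0.677 -0.62 ] w 0.0912 F [-0.5   0.51  0.13] M [-0.104  0.067 -0.029]
tool delta mm [ 8.8  0.7 -0.9]
tool rotvec deg [-0.04  0.07  0.05]
```

```bash
python3 -m inch '[{"translation":[0.003,0,0],"rot":[0,0,0],"hand":0},{"translation":[0.003,0.0005,-0.0005],"rot":[0,0,0],"hand":0},{"translation":[0.002,0,0],"rot":[0,0,0],"hand":0},{"translation":[0,0,0],"rot":[0,0,0],"hand":0}]'; python3 -m inch '[{"translation":[0,0,0],"rot":[0,0,0],"hand":255},{"translation":[0,0,0],"rot":[0,0,0],"hand":255},{"translation":[0,0,0],"rot":[0,0,0],"hand":255},{"translation":[0,0,0],"rot":[0,0,0],"hand":255},{"translation":[0,0,0],"rot":[0,0,0],"hand":255},{"translation":[0,0,0],"rot":[0,0,0],"hand":255},{"translation":[0,0,0],"rot":[0,0,0],"hand":255},{"translation":[0,0,0],"rot":[0,0,0],"hand":255}]'
```

```text
time_s: 6.65
eef_pos: [0.4387, -0.2402, -0.0151]
ee_rot: [0.0, 0.707, -0.0, 0.707]
force: [0.5, 0.5, 0.3]
gripper_width: 0.0916
time_s: 7.32
eef_pos: [0.4388, -0.2403, -0.0149]
ee_rot: [0.0, 0.707, -0.0, 0.707]
force: [0.3, -0.1, 0.9]
gripper_width: 0.0462
```

```bash
python3 -m inch '[{"translation":[-0.01,0,0],"rot":[0,0,0],"hand":255},{"translation":[-0.035,0,0],"rot":[0,0,0],"hand":255},{"translation":[-0.035,0,0],"rot":[0,0,0],"hand":255},{"translation":[-0.035,0,0],"rot":[0,0,0],"hand":255}]' ; python3 - <<'E'
from h import *
delta([.5875,.0865,.10],None)
p,d=viewer.capture("scene")
cv2.imwrite("pics/s4.png",cv2.resize(p[158:278,170:290,::-1],None,fx=5,fy=5,interpolation=cv2.INTER_CUBIC))
E
```

```text
time_s: 7.65
eef_pos: [0.4382, -0.2399, 0.102]
ee_rot: [0.0, 0.707, -0.0, 0.707]
force: [0.6, -0.2, -0.7]
gripper_width: 0.0463
t 7.65 pos [ 0.4382 -0.2399  0.102 ] toolx [-0.001  0.001 -1.   ] jawyaw -0.0 q [-0.62   0.439  1.757  0.     0.947 -0.62 ] w 0.0463 F [ 0.63 -0.2  -0.74] M [-0.135  0.007 -0.061]
tool delta mm [  2.1 326.5 149.1]
tool rotvec deg [-0.   -0.05 -0.04]
```

View pics/s4.png

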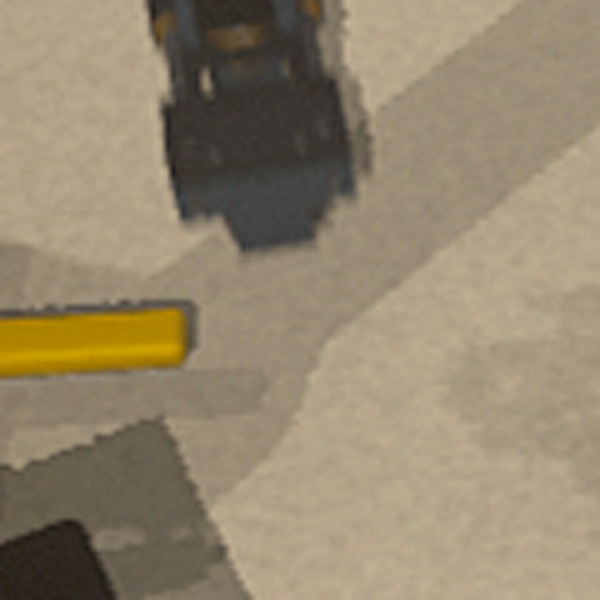

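The ring is off the shelf: its old place at crop (300,350) is empty. Next I'll carry it over the stud and turn 180° counter-clockwise on the way for wrist range.

```bash
python3 -m inch '[{"translation":[0,0.0326,0.0149],"rot":[0,0,0],"hand":255},{"translation":[0,0.0326,0.0149],"rot":[0,0,0],"hand":255},{"translation":[0,0.0326,0.0149],"rot":[0,0,0],"hand":255},{"translation":[0,0.0326,0.0149],"rot":[0,0,0],"hand":255},{"translation":[0,0.0326,0.0149],"rot":[0,0,0],"hand":255},{"translation":[0,0.0326,0.0149],"rot":[0,0,0],"hand":255},{"translation":[0,0.0326,0.0149],"rot":[0,0,0],"hand":255},{"translation":[0,0.0326,0.0149],"rot":[0,0,0],"hand":255},{"translation":[0,0.0326,0.0149],"rot":[0,0,0],"hand":255},{"translation":[0,0.0326,0.0149],"rot":[0,0,0],"hand":255}]' |head -2
python3 -m inch '[{"translation":[0,0,0],"rot":[-7,0,0],"hand":255},{"translation":[0,0,0],"rot":[-7,0,0],"hand":255},{"translation":[0,0,0],"rot":[-7,0,0],"hand":255},{"translation":[0,0,0],"rot":[-7,0,0],"hand":255},{"translation":[0,0,0],"rot":[-7,0,0],"hand":255},{"translation":[0,0,0],"rot":[-7,0,0],"hand":255},{"translation":[0,0,0],"rot":[-7,0,0],"hand":255},{"translation":[0,0,0],"rot":[-7,0,0],"hand":255},{"translation":[0,0,0],"rot":[-7,0,0],"hand":255},{"translation":[0,0,0],"rot":[-7,0,0],"hand":255}]' |head -2
python3 -m inch '[{"translation":[0,0,0],"rot":[-7,0,0],"hand":255},{"translation":[0,0,0],"rot":[-7,0,0],"hand":255},{"translation":[0,0,0],"rot":[-7,0,0],"hand":255},{"translation":[0,0,0],"rot":[-7,0,0],"hand":255},{"translation":[0,0,0],"rot":[-7,0,0],"hand":255},{"translation":[0,0,0],"rot":[-7,0,0],"hand":255},{"translation":[0,0,0],"rot":[-7,0,0],"hand":255},{"translation":[0,0,0],"rot":[-7,0,0],"hand":255},{"translation":[0,0,0],"rot":[-7,0,0],"hand":255},{"translation":[0,0,0],"rot":[-7,0,0],"hand":255}]' |head -2
python3 - <<'E'
from h import *
delta([.5875,.0865,.10],None)
p,d=viewer.capture("scene")
cv2.imwrite("pics/s5.png",cv2.resize(p[150:290,300:460,::-1],None,fx=4,fy=4,interpolation=cv2.INTER_CUBIC))
E
```

```text
time_s: 8.53
eef_pos: [0.5883, 0.0875, 0.1009]
time_s: 9.37
eef_pos: [0.5878, 0.0856, 0.1008]
time_s: 10.2
eef_pos: [0.5878, 0.0856, 0.1008]
t 10.2 pos [0.5878 0.0856 0.1008] toolx [-0.  0. -1.] jawyaw 140.3 q [ 0.044  0.551  1.527  0.     1.063 -2.405] w 0.0464 F [ 0.12  0.37 -0.78] M [ 0.066  0.033 -0.009]
tool delta mm [ 0.8 -0.5  0.8]
tool rotvec deg [ 0.  0. -0.]
```

View pics/s5.png

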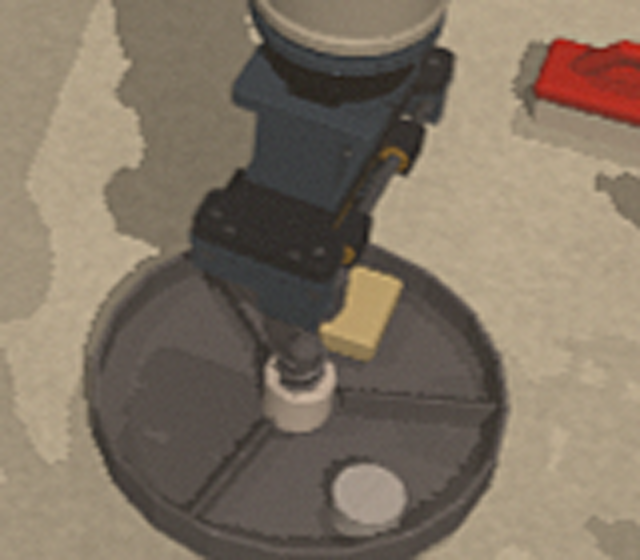

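```bash
python3 -m inch '[{"translation":[0,-0.0005,0.0005],"rot":[-6,0,0],"hand":255},{"translation":[0,0,0],"rot":[-6,0,0],"hand":255},{"translation":[0,0,0],"rot":[-6,0,0],"hand":255},{"translation":[0,0,0],"rot":[-6,0,0],"hand":255},{"translation":[0,0,0],"rot":[-6,0,0],"hand":255},{"translation":[0.02,0,0],"rot":[0,0,0],"hand":255},{"translation":[0.015,0,0],"rot":[0,0,0],"hand":255},{"translation":[0.005,0,0],"rot":[0,0,0],"hand":255},{"translation":[0,0,0],"rot":[0,0,0],"hand":255}]'
python3 - <<'E'
from h import *
delta([.588,.0866,.05],None)
p,d=viewer.capture("scene")
cv2.imwrite("pics/s6.png",cv2.resize(p[180:290,310:440,::-1],None,fx=5,fy=5,interpolation=cv2.INTER_CUBIC))
E
```

```text
time_s: 11.0
eef_pos: [0.5871, 0.0862, 0.0594]
ee_rot: [-0.704, 0.063, 0.705, 0.063]
force: [0.0, 0.0, -0.3]
gripper_width: 0.0463
t 11.0 pos [0.5871 0.0862 0.0594] toolx [-0.002 -0.    -1.   ] jawyaw 169.8 q [ 0.045  0.605  1.562 -0.     0.976 -2.919] w 0.0463 F [ 0.02  0.   -0.32] M [ 0.108  0.134 -0.006]
tool delta mm [ 9.4 -0.5 -0.9]
tool rotvec deg [ 0.    0.12 -0.03]
```

View pics/s6.png

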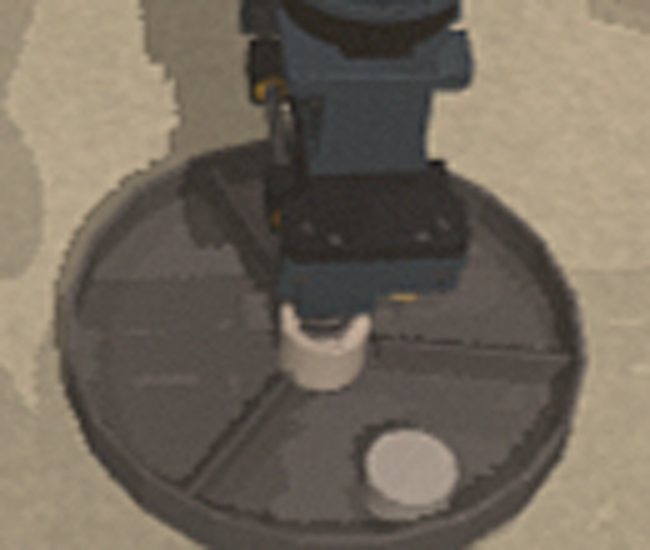

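The finger and ring sit centred over the white sleeve, at crop (325,350). I'll lower onto the thread in small steps.

```bash
python3 -m inch '[{"translation":[0.003,0,-0.0005],"rot":[0,0,0],"hand":255},{"translation":[0.002,0,0],"rot":[0,0,0],"hand":255},{"translation":[0.002,0,0],"rot":[0,0,0],"hand":255},{"translation":[0.002,0,0],"rot":[0,0,0],"hand":255},{"translation":[0,0,0],"rot":[0,0,0],"hand":255}]'
python3 -m inch '[{"translation":[0.001,0,0],"rot":[0,0,0],"hand":255},{"translation":[0.001,0,0],"rot":[0,0,0],"hand":255},{"translation":[0,0,0],"rot":[0,0,0],"hand":255}]'
```

```text
time_s: 11.47
eef_pos: [0.5883, 0.0864, 0.0511]
ee_rot: [-0.704, 0.062, 0.705, 0.062]
force: [-3.3, 3.1, 2.5]
gripper_width: 0.0464
time_s: 11.72
eef_pos: [0.5877, 0.0867, 0.0489]
ee_rot: [-0.704, 0.062, 0.705, 0.062]
force: [-3.0, 5.3, -3.0]
gripper_width: 0.0464
```

```bash
python3 -m inch '[{"translation":[0,-0.0007,0.0005],"rot":[0,0,0],"hand":255},{"translation":[0.001,0,0],"rot":[0,0,0],"hand":255},{"translation":[0,0,0],"rot":[0,0,0],"hand":255}]'
python3 -m inch '[{"translation":[0.001,0,0],"rot":[0,0,0],"hand":255},{"translation":[0.001,0,0],"rot":[0,0,0],"hand":255},{"translation":[0,0,0],"rot":[0,0,0],"hand":255}]'
```

```text
time_s: 11.97
eef_pos: [0.5878, 0.0872, 0.0479]
ee_rot: [-0.704, 0.062, 0.705, 0.062]
force: [-2.3, 4.0, -2.5]
gripper_width: 0.0464
time_s: 12.22
eef_pos: [0.588, 0.0871, 0.0466]
ee_rot: [-0.704, 0.062, 0.704, 0.062]
force: [-5.9, 4.2, 11.0]
gripper_width: 0.0461
```

```bash
python3 -m inch '[{"translation":[-0.0005,-0.0006,0.0006],"rot":[0,0,0],"hand":255},{"translation":[0.0003,0,0],"rot":[5,0,0],"hand":255},{"translation":[0.0003,0,0],"rot":[5,0,0],"hand":255},{"translation":[0.0003,0,0],"rot":[5,0,0],"hand":255},{"translation":[0.0003,0,0],"rot":[5,0,0],"hand":255},{"translation":[0,0,0],"rot":[0,0,0],"hand":255}]'
python3 -c "
from h import *
delta(None)"
```

```text
time_s: 12.72
eef_pos: [0.5876, 0.0876, 0.046]
ee_rot: [0.682, -0.185, -0.682, -0.185]
force: [-3.9, 3.7, 8.2]
gripper_width: 0.0465
t 12.72 pos [0.5876 0.0876 0.046 ] toolx [ 0.  0. -1.] jawyaw 149.6 q [ 0.048  0.624  1.573  0.     0.945 -2.564] w 0.0465 F [-3.93  3.74  8.2 ] M [ 0.809  0.868 -0.009]
tool rotvec deg [ 0.   -0.02  0.01]
```

```bash
python3 -m inch '[{"translation":[0,-0.0002,0.0007],"rot":[0,0,0],"hand":255},{"translation":[0.0004,0,0],"rot":[7,0,0],"hand":255},{"translation":[0.0004,0,0],"rot":[7,0,0],"hand":255},{"translation":[0.0004,0,0],"rot":[7,0,0],"hand":255},{"translation":[0.0004,0,0],"rot":[7,0,0],"hand":255},{"translation":[0.0004,0,0],"rot":[7,0,0],"hand":255},{"translation":[0.0004,0,0],"rot":[7,0,0],"hand":255},{"translation":[0,0,0],"rot":[0,0,0],"hand":255}]'
python3 -c "
from h import *
delta(None)"
```

```text
time_s: 13.38
eef_pos: [0.5883, 0.0881, 0.0436]
ee_rot: [0.571, -0.418, -0.569, -0.419]
force: [2.0, -0.5, 5.2]
gripper_width: 0.0465
t 13.38 pos [0.5883 0.0881 0.0436] toolx [ 0.002 -0.    -1.   ] jawyaw 107.4 q [ 0.048  0.627  1.575 -0.     0.938 -1.827] w 0.0465 F [ 1.97 -0.52  5.15] M [ 0.015 -0.25  -0.071]
tool rotvec deg [ 0.   -0.05  0.13]
```

```bash
python3 -m inch '[{"translation":[0.0004,0,0],"rot":[7,0,0],"hand":255},{"translation":[0.0004,0,0],"rot":[7,0,0],"hand":255},{"translation":[0.0004,0,0],"rot":[7,0,0],"hand":255},{"translation":[0.0004,0,0],"rot":[7,0,0],"hand":255},{"translation":[0.0004,0,0],"rot":[7,0,0],"hand":255},{"translation":[0.0004,0,0],"rot":[7,0,0],"hand":255},{"translation":[0.0004,0,0],"rot":[7,0,0],"hand":255},{"translation":[0.0004,0,0],"rot":[7,0,0],"hand":255},{"translation":[0,0,0],"rot":[0,0,0],"hand":255}]'
python3 -c "
from h import *
delta(None)"
```

```text
time_s: 14.13
eef_pos: [0.5884, 0.088, 0.0405]
ee_rot: [-0.307, 0.636, 0.306, 0.638]
force: [-0.2, 0.0, 6.5]
gripper_width: 0.0464
t 14.13 pos [0.5884 0.088  0.0405] toolx [ 0.003 -0.    -1.   ] jawyaw 51.4 q [ 0.048  0.631  1.577 -0.     0.931 -0.849] w 0.0464 F [-0.24  0.01  6.48] M [ 0.128 -0.205 -0.078]
tool rotvec deg [-0.    0.09  0.12]
```

```bash
python3 -m inch '[{"translation":[0.0004,0,0],"rot":[7,0,0],"hand":255},{"translation":[0.0004,0,0],"rot":[7,0,0],"hand":255},{"translation":[0.0004,0,0],"rot":[7,0,0],"hand":255},{"translation":[0.0004,0,0],"rot":[7,0,0],"hand":255},{"translation":[0.0004,0,0],"rot":[7,0,0],"hand":255},{"translation":[0.0004,0,0],"rot":[7,0,0],"hand":255},{"translation":[0.0004,0,0],"rot":[7,0,0],"hand":255},{"translation":[0.0004,0,0],"rot":[7,0,0],"hand":255},{"translation":[0,0,0],"rot":[0,0,0],"hand":255}]'
python3 -c "
from h import *
delta(None)"
```

```text
time_s: 14.88
eef_pos: [0.5884, 0.0879, 0.0373]
ee_rot: [0.028, 0.706, -0.028, 0.707]
force: [-0.9, 0.1, 7.7]
gripper_width: 0.0465
t 14.88 pos [0.5884 0.0879 0.0373] toolx [ 0.003 -0.    -1.   ] jawyaw -4.6 q [ 0.048  0.636  1.579 -0.     0.924  0.128] w 0.0465 F [-0.94  0.1   7.66] M [-0.002  0.157 -0.051]
tool rotvec deg [-0.    0.14  0.  ]
```

```bash
python3 -m inch '[{"translation":[0.0004,0,0],"rot":[7,0,0],"hand":255},{"translation":[0.0004,0,0],"rot":[7,0,0],"hand":255},{"translation":[0.0004,0,0],"rot":[7,0,0],"hand":255},{"translation":[0.0004,0,0],"rot":[7,0,0],"hand":255},{"translation":[0.0004,0,0],"rot":[7,0,0],"hand":255},{"translation":[0.0004,0,0],"rot":[7,0,0],"hand":255},{"translation":[0,0,0],"rot":[0,0,0],"hand":255}]'
python3 -c "
from h import *
delta(None)"
```

```text
time_s: 15.47
eef_pos: [0.5883, 0.0879, 0.0348]
ee_rot: [0.28, 0.649, -0.279, 0.65]
force: [-0.7, 1.4, 7.5]
gripper_width: 0.0459
t 15.47 pos [0.5883 0.0879 0.0348] toolx [ 0.002 -0.    -1.   ] jawyaw -46.6 q [ 0.048  0.639  1.581 -0.     0.919  0.861] w 0.0459 F [-0.74  1.39  7.46] M [ 0.112  0.183 -0.104]
tool rotvec deg [ 0.    0.1  -0.09]
```

```bash
python3 -m inch '[{"translation":[0.0004,0,0],"rot":[7,0,0],"hand":255},{"translation":[0.0004,0,0],"rot":[7,0,0],"hand":255},{"translation":[0.0004,0,0],"rot":[7,0,0],"hand":255},{"translation":[0,0,0],"rot":[0,0,0],"hand":255}]'
python3 -m inch '[{"translation":[0.0004,0,0],"rot":[7,0,0],"hand":255},{"translation":[0.0004,0,0],"rot":[7,0,0],"hand":255},{"translation":[0,0,0],"rot":[0,0,0],"hand":255}]'
python3 -c "
from h import *
delta(None)"
```

```text
time_s: 15.8
eef_pos: [0.5882, 0.0879, 0.0336]
ee_rot: [0.393, 0.587, -0.393, 0.588]
force: [0.3, -0.3, 6.7]
gripper_width: 0.0468
time_s: 16.05
eef_pos: [0.588, 0.088, 0.0328]
ee_rot: [0.462, 0.535, -0.461, 0.536]
force: [-1.3, 1.2, 6.2]
gripper_width: 0.0462
t 16.05 pos [0.588  0.088  0.0328] toolx [ 0.002 -0.    -1.   ] jawyaw -81.6 q [ 0.048  0.642  1.582 -0.     0.915  1.472] w 0.0462 F [-1.31  1.23  6.17] M [ 0.186  0.463 -0.089]
tool rotvec deg [ 0.    0.03 -0.1 ]
```

```bash
python3 -m inch '[{"translation":[0.0004,0,0],"rot":[7,0,0],"hand":255},{"translation":[0.0004,0,0],"rot":[7,0,0],"hand":255},{"translation":[0,0,0],"rot":[0,0,0],"hand":255}]'
python3 -m inch '[{"translation":[0.0004,0,0],"rot":[7,0,0],"hand":255},{"translation":[0.0004,0,0],"rot":[7,0,0],"hand":255},{"translation":[0,0,0],"rot":[0,0,0],"hand":255}]'
python3 -c "
from h import *
delta(None)"
```

```text
time_s: 16.3
eef_pos: [0.588, 0.088, 0.032]
ee_rot: [0.524, 0.475, -0.523, 0.476]
force: [-1.1, 1.4, 6.7]
gripper_width: 0.0465
time_s: 16.55
eef_pos: [0.5878, 0.0881, 0.0311]
ee_rot: [0.578, 0.407, -0.577, 0.408]
force: [-2.0, 1.8, 5.6]
gripper_width: 0.0464
t 16.55 pos [0.5878 0.0881 0.0311] toolx [ 0.001 -0.    -1.   ] jawyaw -109.6 q [ 0.048  0.644  1.583 -0.     0.912  1.961] w 0.0464 F [-1.99  1.83  5.59] M [ 0.423  0.526 -0.075]
tool rotvec deg [-0.   -0.02 -0.08]
```

```bash
python3 -m inch '[{"translation":[0.0004,0,0],"rot":[7,0,0],"hand":255},{"translation":[0.0004,0,0],"rot":[7,0,0],"hand":255},{"translation":[0,0,0],"rot":[0,0,0],"hand":255}]'
python3 -m inch '[{"translation":[0.0004,0,0],"rot":[7,0,0],"hand":255},{"translation":[0.0004,0,0],"rot":[7,0,0],"hand":255},{"translation":[0,0,0],"rot":[0,0,0],"hand":255}]'
python3 -c "
from h import *
delta(None)"
```

```text
time_s: 16.8
eef_pos: [0.5879, 0.088, 0.0303]
ee_rot: [0.624, 0.334, -0.623, 0.335]
force: [-1.6, 2.5, 6.4]
gripper_width: 0.0463
time_s: 17.05
eef_pos: [0.588, 0.0881, 0.0295]
ee_rot: [0.66, 0.256, -0.659, 0.256]
force: [-0.4, 3.3, 5.3]
gripper_width: 0.0465
t 17.05 pos [0.588  0.0881 0.0295] toolx [ 0.002  0.    -1.   ] jawyaw -137.6 q [ 0.048  0.647  1.584 -0.     0.909  2.449] w 0.0465 F [-0.37  3.27  5.34] M [ 0.579  0.382 -0.091]
tool rotvec deg [-0.   -0.08 -0.06]
```

```bash
python3 -m inch '[{"translation":[0.0004,0,0],"rot":[7,0,0],"hand":255},{"translation":[0.0004,0,0],"rot":[7,0,0],"hand":255},{"translation":[0,0,0],"rot":[0,0,0],"hand":255}]'
python3 -m inch '[{"translation":[0.0004,0,0],"rot":[7,0,0],"hand":255},{"translation":[0.0004,0,0],"rot":[6,0,0],"hand":255},{"translation":[0,0,0],"rot":[0,0,0],"hand":255}]'
python3 -c "
from h import *
delta(None)"
```

```text
time_s: 17.3
eef_pos: [0.5881, 0.0882, 0.0287]
ee_rot: [0.686, 0.174, -0.685, 0.174]
force: [-0.2, 3.8, 5.4]
gripper_width: 0.0466
time_s: 17.55
eef_pos: [0.5884, 0.0881, 0.0284]
ee_rot: [0.702, 0.095, -0.7, 0.096]
force: [-0.4, 1.3, 12.0]
gripper_width: 0.0468
t 17.55 pos [0.5884 0.0881 0.0284] toolx [ 0.003 -0.    -1.   ] jawyaw -164.5 q [ 0.048  0.648  1.585 -0.     0.906  2.919] w 0.0468 F [-0.42  1.28 12.04] M [ 0.213  0.474 -0.094]
tool rotvec deg [-0.   -0.15 -0.05]
```

Fz jumped from 5.4 to 12 N and the descent stopped short by 0.5 mm, so the ring is probably on the sleeve. To check, I'll turn further without descending: on the thread the force would fall, on the sleeve it holds.

```bash
python3 -m inch '[{"translation":[0,0,0],"rot":[6,0,0],"hand":255},{"translation":[0,0,0],"rot":[0,0,0],"hand":255},{"translation":[0,0,0],"rot":[0,0,0],"hand":255}]'
python3 -c "
from h import *
delta(None)"
python3 -m inch '[{"translation":[0.0005,0,0],"rot":[0,0,0],"hand":255},{"translation":[0,0,0],"rot":[0,0,0],"hand":255},{"translation":[0,0,0],"rot":[0,0,0],"hand":255}]'
python3 -c "
from h import *
delta(None)"
```

```text
time_s: 17.8
eef_pos: [0.5884, 0.088, 0.0284]
ee_rot: [0.705, 0.061, -0.704, 0.061]
force: [-1.3, 1.4, 12.0]
gripper_width: 0.0463
t 17.8 pos [0.5884 0.088  0.0284] toolx [ 0.003 -0.    -1.   ] jawyaw -170.1 q [ 0.048  0.648  1.585 -0.     0.906  3.017] w 0.0463 F [-1.29  1.4  12.05] M [ 0.145  0.388 -0.103]
tool rotvec deg [-0.   -0.15 -0.03]
time_s: 18.05
eef_pos: [0.5885, 0.088, 0.0283]
ee_rot: [0.706, 0.061, -0.703, 0.061]
force: [-3.5, 1.7, 19.3]
gripper_width: 0.0462
t 18.05 pos [0.5885 0.088  0.0283] toolx [ 0.003 -0.    -1.   ] jawyaw -170.0 q [ 0.048  0.648  1.585 -0.     0.905  3.016] w 0.0462 F [-3.51  1.75 19.33] M [ 0.087  0.903 -0.161]
tool rotvec deg [-0.   -0.17 -0.03]
```

The force held at 12 N through 6° and rose to 19 N when I pressed, so the ring is on the sleeve at 340° of turning. Before backing off I'll regrip for wrist range and confirm by torque that it tightens there.

```bash
python3 -m inch '[{"translation":[-0.0008,0,0],"rot":[0,0,0],"hand":255},{"translation":[0,0,0],"rot":[0,0,0],"hand":80},{"translation":[0,0,0],"rot":[0,0,0],"hand":80},{"translation":[0,0,0],"rot":[0,0,0],"hand":80},{"translation":[0,0,0],"rot":[0,0,0],"hand":80}]'
python3 - <<'E'
from h import *
delta(None)
p,d=viewer.capture("scene")
cv2.imwrite("pics/s7.png",cv2.resize(p[180:290,310:440,::-1],None,fx=5,fy=5,interpolation=cv2.INTER_CUBIC))
E
```

```text
time_s: 18.47
eef_pos: [0.5871, 0.0881, 0.0275]
ee_rot: [-0.704, -0.061, 0.704, -0.061]
force: [0.5, 0.1, -0.5]
gripper_width: 0.0625
t 18.47 pos [0.5871 0.0881 0.0275] toolx [-0. -0. -1.] jawyaw -170.0 q [ 0.048  0.649  1.586 -0.     0.906  3.016] w 0.0625 F [ 0.54  0.12 -0.49] M [ 0.025  0.082 -0.004]
tool rotvec deg [ 0.    0.01 -0.01]
```

View pics/s7.png

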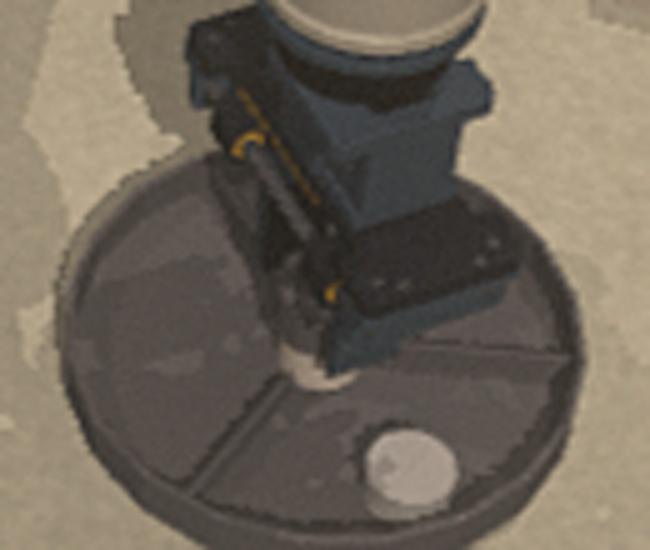

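Ring released: it sits over the sleeve at crop (310,360) with the sleeve just showing below it. I'll rotate back 120° (four flats) and regrip.

```bash
python3 -m inch '[{"translation":[0,0,-0.001],"rot":[-7,0,0],"hand":80},{"translation":[0,0,0],"rot":[-7,0,0],"hand":80},{"translation":[0,0,0],"rot":[-7,0,0],"hand":80},{"translation":[0,0,0],"rot":[-7,0,0],"hand":80},{"translation":[0,0,0],"rot":[-7,0,0],"hand":80},{"translation":[0,0,0],"rot":[-7,0,0],"hand":80},{"translation":[0,0,0],"rot":[-7,0,0],"hand":80},{"translation":[0,0,0],"rot":[-7,0,0],"hand":80},{"translation":[0,0,0],"rot":[-7,0,0],"hand":80},{"translation":[0,0,0],"rot":[-7,0,0],"hand":80}]' | tail -2
python3 -m inch '[{"translation":[0,0,0],"rot":[-7,0,0],"hand":80},{"translation":[0,0,0],"rot":[-7,0,0],"hand":80},{"translation":[0,0,0],"rot":[-7,0,0],"hand":80},{"translation":[0,0,0],"rot":[-7,0,0],"hand":80},{"translation":[0,0,0],"rot":[-7,0,0],"hand":80},{"translation":[0,0,0],"rot":[-7,0,0],"hand":80},{"translation":[0,0,0],"rot":[-7,0,0],"hand":80},{"translation":[0,0,0],"rot":[-1,0,0],"hand":80}]' | tail -2
python3 -m inch '[{"translation":[0,0,0],"rot":[0,0,0],"hand":255},{"translation":[0,0,0],"rot":[0,0,0],"hand":255},{"translation":[0,0,0],"rot":[0,0,0],"hand":255},{"translation":[0,0,0],"rot":[0,0,0],"hand":255},{"translation":[0,0,0],"rot":[0,0,0],"hand":255}]'
python3 -c "
from h import *
delta(None)"
```

```text
force: [0.8, -0.2, -0.4]
gripper_width: 0.0624
force: [-0.2, 0.5, 0.1]
gripper_width: 0.0628
time_s: 20.43
eef_pos: [0.5881, 0.0884, 0.0277]
ee_rot: [0.299, 0.641, -0.299, 0.641]
force: [0.1, -0.4, -0.2]
gripper_width: 0.0465
t 20.43 pos [0.5881 0.0884 0.0277] toolx [ 0. -0. -1.] jawyaw -50.1 q [ 0.049  0.65   1.583 -0.     0.908  0.923] w 0.0465 F [ 0.08 -0.38 -0.18] M [-0.045  0.063 -0.007]
tool rotvec deg [-0.  0.  0.]
```

```bash
for i in 1 2 3 4; do python3 -m inch '[{"translation":[0,0,0],"rot":[4,0,0],"hand":255},{"translation":[0,0,0],"rot":[0,0,0],"hand":255}]' >/dev/null
python3 -c "
from h import *
delta(None)" | head -1| cut -c 1-30,60-400; done
```

```text
t 20.6 pos [0.5881 0.0884 0.02w -54.3 q [ 0.049  0.65   1.584 -0.     0.908  0.996] w 0.0462 F [-0.17 -0.75 -0.83] M [-0.118  0.138 -0.019]
t 20.77 pos [0.5881 0.0884 0.0aw -58.2 q [0.049 0.65  1.583 0.    0.908 1.064] w 0.0464 F [0.94 0.42 0.04] M [-0.134  0.135  0.037]
t 20.93 pos [0.5881 0.0884 0.0aw -62.1 q [ 0.049  0.65   1.584 -0.     0.908  1.132] w 0.0466 F [-0.62  0.41 -0.22] M [-0.079  0.176  0.037]
t 21.1 pos [0.5881 0.0883 0.02w -66.0 q [0.049 0.65  1.584 0.    0.908 1.201] w 0.0464 F [-0.06  0.26 -0.45] M [-0.111  0.171  0.002]
```

```bash
for i in 1; do python3 -m inch '[{"translation":[0.0005,0,0],"rot":[0,0,0],"hand":255},{"translation":[0,0,0],"rot":[0,0,0],"hand":255}]' >/dev/null
python3 -c "
from h import *
delta(None)" | head -1; python3 -m inch '[{"translation":[0.0005,0,0],"rot":[0,0,0],"hand":255},{"translation":[0,0,0],"rot":[0,0,0],"hand":255},{"translation":[0,0,0],"rot":[0,0,0],"hand":255}]' >/dev/null
python3 -c "
from h import *
delta(None)" | head -1; done
```

```text
t 21.27 pos [0.5882 0.0884 0.0276] toolx [ 0.  0. -1.] jawyaw -65.8 q [ 0.049  0.65   1.584 -0.     0.907  1.197] w 0.0464 F [-1.38 -0.69  6.81] M [-0.107  0.442 -0.07 ]
t 21.52 pos [0.5884 0.0884 0.0276] toolx [ 0.001  0.    -1.   ] jawyaw -65.8 q [0.049 0.65  1.584 0.    0.907 1.197] w 0.0463 F [-3.75 -1.1  14.66] M [-0.024  0.847 -0.027]
```

The second press needed no extra travel after 16° of turning, and 14.7 N was held on the sleeve, so the seat is firm. Next I'll relieve the press and unscrew 90°.

```bash
python3 -m inch '[{"translation":[-0.001,0,0],"rot":[0,0,0],"hand":255},{"translation":[-0.0003,0,0],"rot":[-7,0,0],"hand":255},{"translation":[-0.0003,0,0],"rot":[-7,0,0],"hand":255},{"translation":[-0.0003,0,0],"rot":[-7,0,0],"hand":255},{"translation":[-0.0003,0,0],"rot":[-7,0,0],"hand":255},{"translation":[-0.0003,0,0],"rot":[-7,0,0],"hand":255},{"translation":[-0.0003,0,0],"rot":[-7,0,0],"hand":255},{"translation":[0,0,0],"rot":[0,0,0],"hand":255}]'
python3 -c "
from h import *
delta(None)"
python3 -m inch '[{"translation":[-0.0004,0,0],"rot":[-7,0,0],"hand":255},{"translation":[-0.0004,0,0],"rot":[-7,0,0],"hand":255},{"translation":[-0.0004,0,0],"rot":[-7,0,0],"hand":255},{"translation":[-0.0004,0,0],"rot":[-7,0,0],"hand":255},{"translation":[-0.0004,0,0],"rot":[-7,0,0],"hand":255},{"translation":[-0.0004,0,0],"rot":[-7,0,0],"hand":255},{"translation":[-0.0004,0,0],"rot":[-6,0,0],"hand":255},{"translation":[0,0,0],"rot":[0,0,0],"hand":255}]'
python3 -c "
from h import *
delta(None)"
```

```text
time_s: 22.18
eef_pos: [0.5881, 0.0884, 0.0295]
ee_rot: [0.144, 0.692, -0.144, 0.692]
force: [0.1, -0.6, -0.8]
gripper_width: 0.0463
t 22.18 pos [0.5881 0.0884 0.0295] toolx [-0. -0. -1.] jawyaw -23.5 q [ 0.049  0.648  1.582 -0.     0.912  0.458] w 0.0463 F [ 0.06 -0.6  -0.78] M [-0.156  0.044 -0.026]
tool rotvec deg [ 0. -0.  0.]
time_s: 22.85
eef_pos: [0.5881, 0.0884, 0.0323]
ee_rot: [-0.148, 0.691, 0.148, 0.691]
force: [-0.1, -0.2, -0.7]
gripper_width: 0.046
t 22.85 pos [0.5881 0.0884 0.0323] toolx [ 0. -0. -1.] jawyaw 24.2 q [ 0.049  0.644  1.58  -0.     0.918 -0.373] w 0.046 F [-0.1  -0.22 -0.73] M [-0.107  0.006 -0.033]
tool rotvec deg [-0.  0.  0.]
```

```bash
python3 -m inch '[{"translation":[0.0005,0,0],"rot":[0,0,0],"hand":255},{"translation":[0,0,0],"rot":[0,0,0],"hand":255}]'|tail -2
python3 -m inch '[{"translation":[0.0005,0,0],"rot":[0,0,0],"hand":255},{"translation":[0,0,0],"rot":[0,0,0],"hand":255}]'|tail -2
python3 -m inch '[{"translation":[0.0005,0,0],"rot":[0,0,0],"hand":255},{"translation":[0,0,0],"rot":[0,0,0],"hand":255}]'
```

```text
force: [-1.0, 0.1, -0.5]
gripper_width: 0.0462
force: [-0.9, -0.3, 3.2]
gripper_width: 0.0463
time_s: 23.35
eef_pos: [0.5882, 0.0884, 0.0312]
ee_rot: [-0.146, 0.692, 0.146, 0.692]
force: [-2.1, 0.2, 8.0]
gripper_width: 0.0464
```

The ring rests on the thread 3.6 to 3.7 mm above its seat, as predicted. I'll relieve, open and retreat.

```bash
python3 -m inch '[{"translation":[-0.0007,0,0],"rot":[0,0,0],"hand":255},{"translation":[0,0,0],"rot":[0,0,0],"hand":0},{"translation":[0,0,0],"rot":[0,0,0],"hand":0},{"translation":[0,0,0],"rot":[0,0,0],"hand":0},{"translation":[0,0,0],"rot":[0,0,0],"hand":0},{"translation":[0,0,0],"rot":[0,0,0],"hand":0},{"translation":[0,0,0],"rot":[0,0,0],"hand":0},{"translation":[0,0,0],"rot":[0,0,0],"hand":0}]'
python3 -m inch '[{"translation":[-0.01,0,0],"rot":[0,0,0],"hand":0},{"translation":[-0.02,0,0],"rot":[0,0,0],"hand":0},{"translation":[-0.03,0,0],"rot":[0,0,0],"hand":0},{"translation":[-0.035,0,0],"rot":[0,0,0],"hand":0},{"translation":[-0.035,0,0],"rot":[0,0,0],"hand":0},{"translation":[-0.03,0,0],"rot":[0,0,0],"hand":0}]'
python3 - <<'E'
from h import *
delta([.40,.0884,.19])
E
```

```text
time_s: 24.02
eef_pos: [0.5881, 0.0884, 0.0315]
ee_rot: [-0.147, 0.692, 0.147, 0.692]
force: [-0.0, -0.0, -0.9]
gripper_width: 0.0896
time_s: 24.52
eef_pos: [0.5881, 0.0884, 0.1947]
ee_rot: [-0.147, 0.691, 0.147, 0.692]
force: [1.1, 0.6, 0.5]
gripper_width: 0.0911
t 24.52 pos [0.5881 0.0884 0.1947] toolx [ 0.002  0.    -1.   ] jawyaw 24.0 q [ 0.049  0.448  1.421 -0.     1.272 -0.369] w 0.0911 F [1.11 0.63 0.46] M [-0.025  0.024  0.   ]
tool delta mm [   4.4   76.4 -171.9]
tool rotvec deg [-0.    0.08  0.03]
```

Now I'll move back from the stud so the cameras can see it.

```bash
python3 -m inch '[{"translation":[0,0.012,-0.028],"rot":[0,0,0],"hand":0},{"translation":[0,0.012,-0.028],"rot":[0,0,0],"hand":0},{"translation":[0,0.012,-0.028],"rot":[0,0,0],"hand":0},{"translation":[0,0.012,-0.028],"rot":[0,0,0],"hand":0},{"translation":[0,0.012,-0.028],"rot":[0,0,0],"hand":0},{"translation":[0,0.012,-0.028],"rot":[0,0,0],"hand":0},{"translation":[0,0,0],"rot":[0,0,0],"hand":0}]'
python3 - <<'E'
from h import *
p,d=viewer.capture("scene"); t,dt=viewer.capture("top")
a=cv2.resize(p[195:295,320:430,::-1],(440,400),interpolation=cv2.INTER_CUBIC)
b=cv2.resize(t[170:270,220:310,::-1],(360,400),interpolation=cv2.INTER_CUBIC)
cv2.imwrite("pics/s8.png",np.hstack([a,b])); cv2.imwrite("pics/s9.png",p[:,:,::-1])
for n,D in (("scene",d),("top",dt)):
    C=cloud(n,D); w=C[(np.hypot(C[...,0]-.588,C[...,1]-.087)<.026)&(C[...,2]>.058)&(C[...,2]<.085)]
    print(n,len(w),w.mean(0).round(4),np.percentile(w[:,2],[10,50,75,90]).round(4))
E
```

```text
time_s: 25.1
eef_pos: [0.3995, 0.0859, 0.1918]
ee_rot: [-0.147, 0.693, 0.147, 0.691]
force: [0.1, 0.0, -0.2]
gripper_width: 0.0916
scene 315 [0.5913 0.0855 0.0703] [0.0623 0.0717 0.074  0.0758]
top 242 [0.5865 0.0862 0.071 ] [0.0615 0.0719 0.075  0.0783]
```

View pics/s8.png

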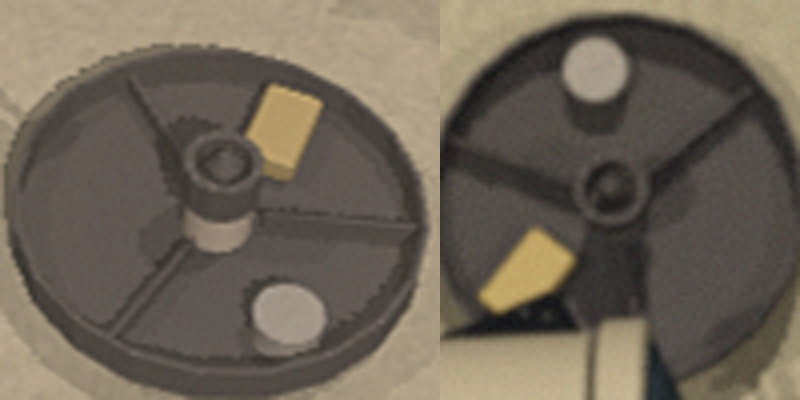

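View pics/s9.png

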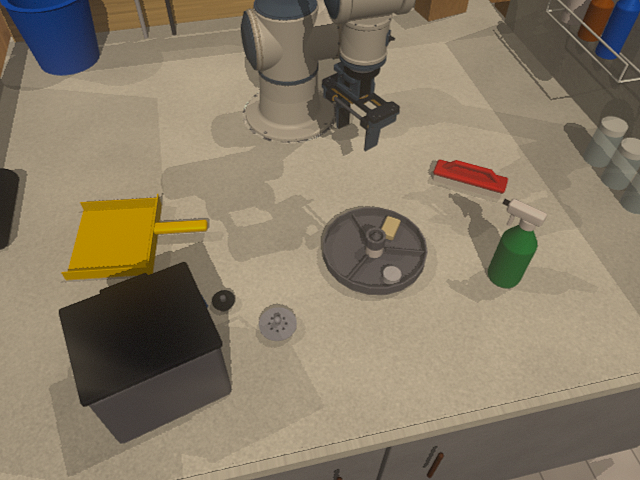

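The ring is level and centred on the stud: scene crop (225,165), top crop (612,188). Its top is at about 74 mm, and everything else is where it was. I'll hand the job in.

```bash
python3 -c "
from workcell import workorder
print(workorder.sign_off())"
```

```text
the job is handed in; nothing more can be done
None
```

I screwed the lock ring down onto the white sleeve, backed it off a quarter turn and let go. I handed the job in at about 25 s of the 72 s allowed. No verdict was reported.

- **First grasp failed:** the jaws shut over the top of the ring because the real finger ends sit about 21 mm behind the reported TCP. This disagrees with the description. I measured the offset from depth, went lower and gripped the ring on its flats, at an opening of 46 mm.
- **Screwing down:** it met the sleeve after about 335° clockwise and I turned on to 340°. The force held at 12 N through the last 6° and rose to 19 N when I pressed.
- **Seat check:** I regripped, turned another 16° and pressed again. There was no extra travel and 14.7 N held. I did not turn on until the torque climbed, to avoid overtightening.
- **Backing off:** after a 90° counter-clockwise turn the ring rests on the thread 3.6–3.7 mm above its seat by the tool readings. That is inside the 1.5–6.5 mm window.
- **Last pictures:** the ring looks level and centred, with its top at about 74 mm and the white sleeve showing below it. The gripper is clear and the other things look unmoved; I judged that by eye and did not measure their positions.

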